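# Lever open the slide case

## Task

Take the orange-handled spatula from the black mat, work its thin blade into the gap under the lip of the sloped slide case's blue cover, and lever the cover up and over with the blade until it stands open at a right angle to the case or farther. Then lay the spatula down flat on the mat again. Move the cover only with the spatula, never with the gripper, do not push the blade hard against the case, and leave the other things on the bench where they are.

Things in the scene. Friction and masses are not known exactly. Their poses are not given: they have to be found in the camera images.
- spatula_grip (a point): flat spatula, loose, 155 mm long, about 100 g, along x, blade to +x, lying on the mat with its blade away from the robot. This point: a good hold, centre of the orange handle's cross-section, 95 mm behind the blade tip, 8 mm above the underside. Handle 90 mm long (from 60 mm behind this point to 30 mm ahead), 14 wide (y), 16 high; dark collar at its front end
- spatula_tip (a point): middle of the front edge of the spatula's steel blade, at half its thickness. Blade 65 mm long ahead of the handle, 18 mm wide, 2 mm thick, in line with the handle's axis at half its height (axes as the spatula's)
- mat: black rubber mat, fixed, 250 mm along its x, 150 mm along its y, 4 mm thick; origin at the centre of its underside. It lies left or right of the robot's midline, with the case on the other side
- case: grey slide case on an aluminium stand, fixed, 140 mm wide (y); origin on the table, 55 mm uphill of the ledge's front edge. Its top slopes up at 25 degrees from level towards its +x, which points to the robot's left (about world +y). At the front is a bare ledge running 47 mm uphill, the last 25 mm of it beneath the cover's lip, up to a white rim 6 mm high that stops the blade. Gap between ledge and closed cover: 6 mm
- case_ledge (a point): middle of the ledge's front edge, on the ledge's surface, 120 mm above the table; the space before and below it is free down to the table (axes as the case's: level)
- case_hinge (a point): middle of the cover's hinge axis (parallel to the case's y), at the cover's rear edge: 132 mm uphill of case_ledge and 6 mm off the slope
- cover_lip (a point): middle of the cover's front edge, on its underside; moves with the cover, 110 mm from the hinge axis. Closed, it stands 22 mm uphill of case_ledge and 6 mm off the slope. Its x axis points from the lip to the hinge, its z axis out of the cover's top
- cover (a joint): opening angle of the blue cover, a plate 110 x 140 x 5 mm, 90 g (varies by some 30 %), yellow line along its lip: 0 = shut (parallel to the slope), pi/2 = at right angles to the slope, 1.95 = stop. It has no handle and no catch; its stiff friction hinge (0.16 N m) resists all the way and holds it wherever it is left
- beaker: bystander: glass beaker, 66 mm across, 85 mm high, between case and mat; origin under its centre
- petri: bystander: flat dish 90 mm across, 16 mm high; origin under its centre
- pen: bystander: blue pen with black cap, 132 mm long, 12 mm high; origin under the middle of its barrel
- stopper: bystander: black rubber stopper, 34 mm across, 30 mm high; origin under its centre
- bottle: bystander: amber bottle, 64 mm across, 150 mm high; origin under its centre
- jar: bystander: clear jar with red cap, 70 mm across, 70 mm high; origin under its centre
Mind the look-alikes: they are no part of the job. Of the things like the part that bears spatula_grip, leave any that is white; of the rest the larger one is meant.

How it is judged:
On the way, in this order (a step that is already met when the one before it is completed fails the run):
1. the spatula is taken up from the mat (height (world z) of spatula_grip above 0.05 m), for 0.1 s.
2. the blade levers the cover off its seat (value of joint cover above 0.12 rad and contact force between spatula and cover above 0.2 N), for 0.05 s.
3. the cover stands open at a right angle (within 7 degrees) or farther (value of joint cover above 1.45 rad), for 0.1 s.
At the end, for the whole second after the job is handed in: The cover stands open at 1.45 rad (83 degrees) or more and is still; the spatula lies flat (blade level within 11 degrees) and at rest on the mat: handle centre over the mat, blade tip no more than about 15 mm past the mat's edge (value of joint cover above 1.45 rad and velocity of joint cover below 0.1 rad/s and x of spatula_grip in the frame of mat between -0.125 and 0.115 m and y of spatula_grip in the frame of mat between -0.075 and 0.075 m and x of spatula_tip in the frame of mat between -0.125 and 0.14 m and y of spatula_tip in the frame of mat between -0.085 and 0.085 m and height (world z) of spatula_grip below 0.018 m and height (world z) of spatula_tip below 0.025 m and angle between the z axis of spatula_tip and the z axis of mat, either way round below 0.2 rad and linear speed of spatula below 0.02 m/s); the robot touches nothing.
It fails at once if the gripper or arm touches the cover (contact force between any of the fingers, the arm and cover above 0.5 N).
It fails at once if the blade is forced against the case (more than 40 N) (contact force between spatula and case above 40 N).
It fails at once if a bystander is displaced by more than 25 mm (distance of any of beaker, petri, pen, stopper, bottle, jar from where it was at the start of the episode above 0.025 m).
It also fails if it takes over 64 s, if anything falls off the work surface, if the arm or the gripper's body presses on something with over 40 N, if the wrist force passes 120 N, or if a joint passes its speed limit or range.

## Robot

A 7-joint arm with a two-finger parallel gripper is mounted at the origin on the work surface. World frame = base frame: x ahead of the robot, y to its left, z up, the work surface at z = 0. Lengths are in m, angles in rad, forces in N, time in s.
With the tool pointing down it reaches from about 0.4 to 0.75 m from the base axis. Payload 19.5 kg.
Tool frame: the origin (TCP) lies on the centre line of the jaws, within the pads' length; the fingertips stand 25 mm ahead of it and the grasp point (between the pads) lies 6 mm ahead of it (robot.finger_overhang is the distance from the TCP to the fingertips, in m); z points along the fingers, y is the line along which they close (so a half turn about z gives the same grasp; the last joint's range is limited). The gripper opens to 85 mm and grips with 20 to 120 N. Pads are 22 mm wide; open, the fingers measure 114 mm over their backs; the gripper's body (76 mm by 85 mm) begins 54 mm behind the grasp point. The pads swing forward as they close: fully open they stand 13 mm farther back than shut.
Start: joints at [1.161, 0.707, -0.028, 1.485, 0.022, 0.951, -0.075], TCP at [0.207, -0.537, 0.234] pointing down, gripper open.
Joint ranges: [-2.71, 2.71], [-0.32, 2.16], [-1.57, 1.52], [0, 2.45], [-1.46, 4.6], [0, 2.02], [-2.83, 2.83]. Speed limits (rad/s): [1.89, 1.89, 2.57, 2.57, 3.01, 3.01, 3.01].

## Interface

Orientations are given as a unit quaternion [x, y, z, w].
In Python, from workcell import status, optics, robot, spot_in, trace gives the robot as it stands.
- The arm moves only by the shell command python3 -m handwheel 'ROWS' [FORCE]. ROWS is JSON, a list of rows, each a list of 7 numbers: the shift along the world's x, y, z in cm, then the turn, a rotation vector about the world's x, y, z in degrees, then the closure, from 0 (fully open) to 1 (shut). In form: [[tx, ty, tz, rx, ry, rz, grip], ...]. A call has 1 to 20 rows; each row is the pose to reach, as a shift and turn from the pose commanded when the call began; what a row does not reach only later rows make up. A row lasts 1/12 s, in which the tool goes at most 41.7 mm and 7.16 degrees, less where a joint would pass 70% of its speed; a pose out of reach is approached as far as the arm can. A call with a gripper value outside its range is refused whole. The fingers move at their own pace and stop on an object; FORCE is the grip in N (left out, the last holds). Time passes only in rows, so rows that repeat a pose let the fingers close. It gives the time, the measured TCP pose, the force, the opening and the grip force at its end, in the units of the state.
- status.read_state(): the state, without advancing time (a new reading comes with each control period).
- optics.camera(name): name is "side" or "top"; returns a dict with "pixels" (420x560x3 uint8, red, green, blue), "depth" (420x560 float32, m along the optical axis (not along the pixel's ray), 0 where there is no reading), "intrinsics" (3x3 intrinsics, pixels), "R" (3x3) and "t" (3): a world point X has camera coordinates R X + t. Camera axes: x right, y down, z forward; pixel columns grow to the right and rows downward; lengths in m; the calibration is good to about 2 mm. A picture is of the moment at which its call begins.
- robot.finish_job(): hands the job in; it is judged then, once.
Trained networks look in a picture, given as the dict that the camera call returned (one of the last four; its "shot" number tells which), for a name from the list of things; names that differ only in an ending like _2 or _b are one class to them, and where a whole thing is asked for, a point or a joint stands for the part that bears it (a point fixed in the world has none). Each returns a list of dicts, best first, with "p" (0 to 1); they miss things now and then, are a little off and sometimes report something else, mostly with a low value. They report only what shows in the picture. A call takes as long as a camera call. They do not tell look-alikes from the thing itself.
- spot_in(picture, label): "box" ([centre column, centre row, width, height] in pixels, round what is visible of it).
- trace(picture, label): "mask" (420x560 bool, what is visible of it) and "box" ([centre column, centre row, width, height] in pixels, round what is visible of it).
The state is a dict: "time": time; "qpos": joint angles; "qvel": joint speeds; "tau": joint torques, N m; "tool_pos": TCP position; "tcp_rot": TCP orientation; "ft_force": force on the tool from outside, world axes, zero at the start; "ft_torque": the same for the moment, N m; "grip_width": opening from 0.0 (shut) to 1.0 (fully open); "finger_force": force on a finger pad.
Only numpy, scipy, OpenCV 4.12 (cv2) and the standard library are available. Lean on these libraries where they do the work, as an engineer would, in place of code of your own. Each camera call takes 0.05 s, during which the arm holds its last target. There are 200 camera calls.

## Working session

There is one attempt and no reset: what is moved stays moved. The work goes in short steps, Python scripts to look and compute and a shell command to move; the robot and the scene stay as the last step left them, time stands still between calls to the robot, and variables do not carry over. Pictures are saved under pics/ and viewed, at most 10 in all, crops included, and the job is handed in when it is done.

```bash
mkdir -p pics; ls; python3 - <<'E'
from workcell import status, optics, robot, spot_in, trace
import cv2,numpy as np
s=status.read_state(); print({k:np.round(v,3).tolist() for k,v in s.items()}, robot.finger_overhang)
for c in("top","side"):
    p=optics.camera(c); cv2.imwrite(f"pics/{c}0.png",p["pixels"][...,::-1])
    print(c,np.round(p["R"],3).tolist(),np.round(p["t"],3).tolist(),p["intrinsics"].tolist())
    for l in["spatula_grip","spatula_tip","mat","case","cover","cover_lip","case_ledge","beaker"]:
        try: print(l,[(np.round(d["box"]).tolist(),round(d["p"],2)) for d in spot_in(p,l)])
        except Exception as e: print(l,e)
E
```

```text
pics
{'time': 0.0, 'qpos': [1.161, 0.707, -0.028, 1.485, 0.022, 0.951, -0.075], 'qvel': [0.001, -0.001, -0.0, -0.001, 0.001, 0.001, -0.002], 'tau': [0.0, -88.323, 1.235, -23.617, 0.017, 0.006, -0.0], 'tool_pos': [0.207, -0.536, 0.233], 'tcp_rot': [0.983, 0.183, -0.0, -0.001], 'ft_force': [1.333, 0.025, 0.997], 'ft_torque': [-0.006, 0.027, 0.028], 'finger_force': 0.0, 'grip_width': 1.001} 0.025
top [[-0.027, -1.0, -0.01], [-0.989, 0.028, -0.147], [0.147, 0.006, -0.989]] [0.017, 0.546, 1.25] [[454.92012485595166, 0.0, 281.41882888448015], [0.0, 454.92012485595166, 216.937346323184], [0.0, 0.0, 1.0]]
spatula_grip [([214.0, 231.0, 20.0, 49.0], 0.85), ([190.0, 313.0, 41.0, 36.0], 0.81), ([156.0, 222.0, 41.0, 17.0], 0.69)]
spatula_tip [([154.0, 225.0, 43.0, 20.0], 0.71), ([189.0, 313.0, 41.0, 41.0], 0.64), ([215.0, 231.0, 12.0, 54.0], 0.5)]
mat [([217.0, 226.0, 64.0, 93.0], 0.59)]
case [([345.0, 214.0, 57.0, 67.0], 0.67)]
cover [([350.0, 210.0, 39.0, 54.0], 0.77)]
cover_lip [([349.0, 208.0, 36.0, 59.0], 0.65)]
case_ledge [([344.0, 214.0, 54.0, 56.0], 0.7)]
beaker [([284.0, 150.0, 22.0, 29.0], 0.95)]
side [[-0.951, -0.31, 0.001], [-0.213, 0.652, -0.728], [0.225, -0.692, -0.686]] [0.504, 0.209, 0.908] [[381.7449159177146, 0.0, 275.30950372626995], [0.0, 381.7449159177146, 211.8751525880884], [0.0, 0.0, 1.0]]
spatula_grip [([257.0, 309.0, 63.0, 10.0], 0.71), ([216.0, 381.0, 16.0, 64.0], 0.65), ([351.0, 372.0, 61.0, 47.0], 0.63)]
spatula_tip [([348.0, 371.0, 66.0, 44.0], 0.82), ([214.0, 382.0, 12.0, 64.0], 0.64), ([256.0, 307.0, 70.0, 6.0], 0.57)]
mat [([246.0, 309.0, 123.0, 78.0], 0.83)]
case [([291.0, 192.0, 66.0, 75.0], 0.87)]
cover [([293.0, 163.0, 56.0, 13.0], 0.89)]
cover_lip [([291.0, 165.0, 58.0, 22.0], 0.97)]
case_ledge []
beaker [([206.0, 218.0, 27.0, 39.0], 0.62)]
```

View both.

View pics/top0.png

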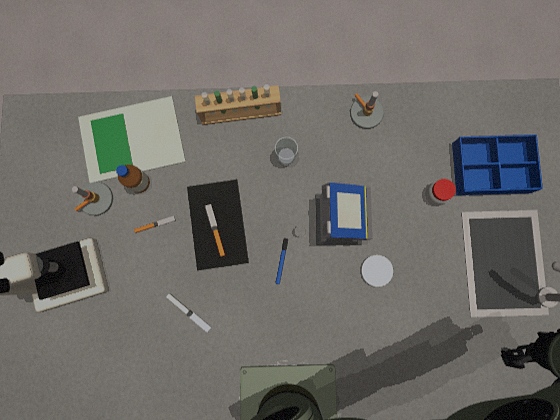

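View pics/side0.png

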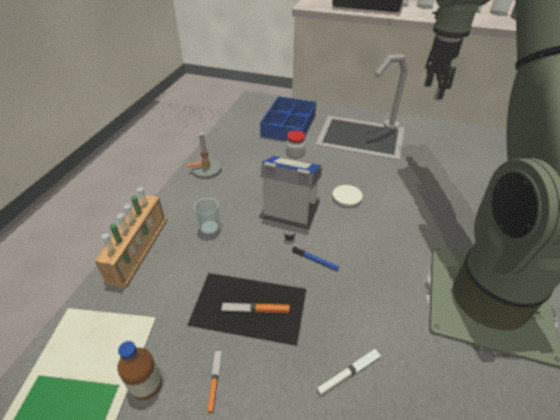

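Candidates: orange spatula on the mat at (214,231) top view, a smaller orange one off the mat at (156,224), and a white one at (190,313). The one on the mat is the one meant. The case is at (345,214), with its yellow lip line at col ~366 facing −y.

```bash
cat > h.py <<'E'
from workcell import status, optics, robot, spot_in, trace
import cv2,numpy as np
def cloud(p):
    d=p["depth"].astype(float);K=p["intrinsics"];v,u=np.mgrid[:420,:560]
    c=np.stack([(u-K[0,2])/K[0,0]*d,(v-K[1,2])/K[1,1]*d,d],-1)
    return (c-p["t"])@p["R"]
def project(p,X):
    c=np.asarray(X)@p["R"].T+p["t"];q=c@p["intrinsics"].T;return q[...,:2]/q[...,2:]
def hsv(p): return cv2.cvtColor(p["pixels"],cv2.COLOR_RGB2HSV).astype(int)
def big(m):
    n,l,s,_=cv2.connectedComponentsWithStats(m.astype(np.uint8)); return l==1+np.argmax(s[1:,4])
def axis(P):
    r=cv2.minAreaRect((P[:,:2]*1000).astype(np.float32)); return r
E
cat > m.py <<'E'
from h import *
for c,bs,bm in(("top",(190,180,247,268),(300,165,385,260)),("side",(190,272,308,340),(250,150,330,230))):
    p=optics.camera(c);X=cloud(p);H=hsv(p)
    reg=lambda b:(lambda m:(m.__setitem__((slice(b[1],b[3]),slice(b[0],b[2])),True),m)[1])(np.zeros((420,560),bool))
    ok=p["depth"]>0
    o=big(reg(bs)&(H[...,0]<18)&(H[...,1]>150)&(H[...,2]>90));P=X[o&ok]
    print(c,"handle",axis(P),np.round(np.percentile(P[:,2],[5,50,95]),3),np.round(P.mean(0),4))
    w=big(reg(bs)&(H[...,1]<60)&(H[...,2]>110));P=X[w&ok];print(" blade",axis(P),np.round(P.mean(0),4))
    m=big(reg([bs[0]-10,bs[1]-10,bs[2]+10,bs[3]+10])&(H[...,2]<45));P=X[m&ok];print(" mat",axis(P),np.round(np.median(P[:,2]),4))
    y=reg(bm)&(H[...,0]>20)&(H[...,0]<36)&(H[...,1]>110);P=X[y&ok]
    print(" yellow",len(P),np.round(P.mean(0),4) if len(P) else"",axis(P) if len(P)else"", np.round(P.min(0),3),np.round(P.max(0),3))
    if c=="top":
        b=big(reg(bm)&(H[...,0]>100)&(H[...,0]<130)&(H[...,1]>120));P=X[b&ok];print(" blue",axis(P),np.round(P.min(0),3),np.round(P.max(0),3))
        A=np.c_[P[:,:2],np.ones(len(P))];k=np.linalg.lstsq(A,P[:,2],rcond=None)[0];r=P[:,2]-A@k
        g=abs(r)<.006;k=np.linalg.lstsq(A[g],P[g,2],rcond=None)[0];print(" plane",k,g.mean(),np.degrees(np.arctan(np.hypot(*k[:2]))),np.degrees(np.arctan2(k[1],k[0])))
    x=p["pixels"]
    q=[x[bs[1]-5:bs[3]+5,bs[0]-5:bs[2]+5],x[bm[1]:bm[3],bm[0]:bm[2]]]
    q=[cv2.resize(i,(390,int(390*i.shape[0]/i.shape[1])),interpolation=3)[:590] for i in q];h=max(i.shape[0] for i in q)
    cv2.imwrite(f"pics/{c}crop.png",np.hstack([cv2.copyMakeBorder(i,0,h-i.shape[0],0,0,0) for i in q])[...,::-1])
E
python3 m.py
```

```text
top handle ((480.7579650878906, 185.20767211914062), (77.07351684570312, 15.132771492004395), 16.47484016418457) [0.015 0.019 0.024] [0.4801 0.1848 0.0189]
 blade ((574.3455810546875, 117.52965545654297), (24.294979095458984, 184.9584503173828), 89.29547882080078) [6.007e-01 1.132e-01 4.000e-04]
 mat ((536.5033569335938, 191.45745849609375), (247.563232421875, 150.27642822265625), 6.901695251464844) 0.0041
 yellow 56 [ 0.5379 -0.218   0.1415] ((538.8880615234375, -218.3551483154297), (3.979820728302002, 135.76702880859375), 87.966552734375) [ 0.471 -0.22   0.129] [ 0.607 -0.215  0.147]
 blue ((540.4055786132812, -168.1367645263672), (95.02877044677734, 138.18753051757812), 89.38072967529297) [ 0.471 -0.216  0.13 ] [ 0.61 -0.12  0.19]
 plane [0.01198156 0.46481837 0.23605293] 0.9720837487537388 24.937144695348525 88.52342171281134
side handle ((475.7734069824219, 188.9462127685547), (74.87590026855469, 25.983570098876953), 27.638193130493164) [0.006 0.019 0.022] [0.4755 0.1897 0.0173]
 blade ((547.6990966796875, 180.92178344726562), (296.8002014160156, 186.3523712158203), 15.162044525146484) [5.342e-01 1.350e-01 5.000e-04]
 mat ((568.4552612304688, 168.08572387695312), (3.474245309829712, 0.0), -111.88130950927734) 0.0057Traceback (most recent call last):
  File "m.py", line 11, in <module>
    print(" yellow",len(P),np.round(P.mean(0),4) if len(P) else"",axis(P) if len(P)else"", np.round(P.min(0),3),np.round(P.max(0),3))
                                                                                                    ~~~~~^^^
    return umr_minimum(a, axis, None, out, keepdims, initial, where)
ValueError: zero-size array to reduction operation minimum which has no identity
```

```bash
python3 - <<'E'
from h import *
p=optics.camera("top");X=cloud(p);H=hsv(p);ok=p["depth"]>0
B=np.zeros((420,560),bool);B[195:262,196:240]=1
o=B&(H[...,0]<18)&(H[...,1]>150)&(H[...,2]>90);w=big(B&(H[...,2]>90)&(H[...,1]<110))
po,pw=X[o],X[w];print(o.sum(),w.sum(),pw.min(0),pw.max(0))
# re-intersect rays at known heights
def atz(m,z):
    v,u=np.nonzero(m);K=p["intrinsics"];d=np.c_[(u-K[0,2])/K[0,0],(v-K[1,2])/K[1,1],np.ones(len(u))]@p["R"];c=-p["R"].T@p["t"]
    return c+d*((z-c[2])/d[:,2])[:,None]
a=atz(o,.020);b=atz(w,.013);ca,cb=a.mean(0),b.mean(0);e=cb-ca;yaw=np.arctan2(e[1],e[0]);n=np.array([np.cos(yaw),np.sin(yaw)])
sa=(a[:,:2]-ca[:2])@n;sb=(b[:,:2]-ca[:2])@n
print(ca,cb,np.degrees(yaw),np.percentile(sa,[1,99]),np.percentile(sb,[1,99]))
tip=ca[:2]+n*(sb.max()+.001);back=ca[:2]+n*(sa.min()-.001);print("len",np.linalg.norm(tip-back),"grip from tip",tip-n*.095,"from back",back+n*.06,"tip",tip)
for b in((165,180,265,270),):
    q=p["pixels"][180:275,140:265];cv2.imwrite("pics/crop.png",cv2.resize(q,None,fx=5,fy=5,interpolation=2)[...,::-1])
E
```

```text
104 147 [ 0.35615402 -0.00516483 -0.00073992] [0.59406289 0.22654216 1.31663919]
[0.4802747  0.18473828 0.02      ] [0.56130943 0.20785528 0.013     ] 15.922005078831111 [-0.03894605  0.03849008] [0.05028361 0.11721599]
len 0.1591162538559118 grip from tip [0.50334372 0.19131924] from back [0.49938538 0.19019004] tip [0.59469914 0.21738046]
```

View pics/crop.png

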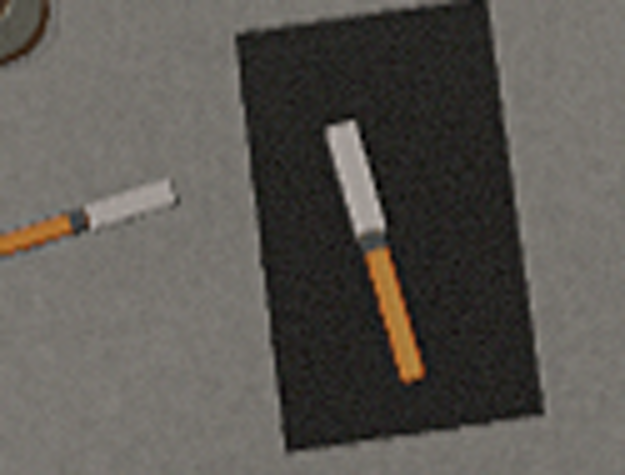

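```bash
python3 -m handwheel '[[1.5,3.6,0,0,0,0,0.3],[3,7.3,0,0,0,-1,0.3],[4.5,11,0,0,0,-1,0.3],[6,14.5,0,0,0,-2,0.3],[7.5,18.2,0,0,0,-2,0.3],[9,22,0,0,0,-3,0.3],[10.5,25.5,0,0,0,-3,0.3],[12,29,0,0,0,-4,0.3],[13.5,33,0,0,0,-5,0.3],[15,36.5,0,0,0,-5,0.3],[16.5,40,0,0,0,-5,0.3],[18,44,0,0,0,-5,0.3],[20,48,0,0,0,-5,0.3],[22,52,0,0,0,-5,0.3],[23.5,56,0,0,0,-5,0.3],[25,60,-2,0,0,-5,0.3],[26.5,64,-5,0,0,-5,0.3],[28,68,-8,0,0,-5,0.3],[29.4,72.7,-11,0,0,-5,0.3],[29.4,72.7,-13,0,0,-5,0.3]]'
python3 -m handwheel '[[0,0,0,0,0,0,0.3],[0,0,0,0,0,0,0.3]]'
cat > st.py <<'E'
from h import *
from scipy.spatial.transform import Rotation as R
s=status.read_state();r=R.from_quat(s["tcp_rot"]).as_matrix()
print("t",round(s["time"],2),"pos",np.round(s["tool_pos"],4),"x",np.round(r[:,0],3),"z",np.round(r[:,2],3),"F",np.round(s["ft_force"],1),"T",np.round(s["ft_torque"],2),"w",round(float(s["grip_width"]),3),"ff",round(float(s["finger_force"]),1),"q",np.round(s["qpos"],2))
E
python3 st.py
```

```text
time: 2.72
tool_pos: [0.4972, 0.1801, 0.1189]
tcp_rot: [0.99, 0.14, 0.001, -0.001]
ft_force: [1.5, 0.8, 0.6]
grip_width: 0.697
finger_force: 0.0
time: 2.88
tool_pos: [0.4957, 0.178, 0.1177]
tcp_rot: [0.99, 0.141, -0.001, 0.0]
ft_force: [0.1, -0.6, 0.9]
grip_width: 0.698
finger_force: 0.0
t 2.88 pos [0.4957 0.178  0.1177] x [ 0.96   0.279 -0.003] z [-0.002 -0.001 -1.   ] F [ 0.1 -0.6  0.9] T [-0.07  0.03  0.09] w 0.698 ff 0.0 q [-0.46  0.81  0.11  1.79 -0.16  0.55 -1.54]
```

```bash
python3 -m handwheel '[[0.5,1.3,-2,0,0,0,0.3],[0.5,1.3,-4,0,0,0,0.3],[0.5,1.3,-6,0,0,0,0.4],[0.5,1.3,-7,0,0,0,0.5],[0.5,1.3,-8,0,0,0,0.6],[0.5,1.3,-8.4,0,0,0,0.6],[0.5,1.3,-8.4,0,0,0,0.6]]'
python3 st.py; python3 - <<'E'
from h import *
p=optics.camera("side");print(project(p,[[.501,.191,.012]]))
cv2.imwrite("pics/g1.png",cv2.resize(p["pixels"][250:350,180:320],None,fx=5,fy=5,interpolation=2)[...,::-1])
E
```

```text
time: 3.47
tool_pos: [0.5015, 0.1898, 0.0353]
tcp_rot: [0.99, 0.14, -0.0, -0.0]
ft_force: [0.5, 0.2, -0.1]
grip_width: 0.401
finger_force: 0.0
t 3.47 pos [0.5015 0.1898 0.0353] x [ 0.961  0.276 -0.   ] z [-0.  0. -1.] F [ 0.5  0.2 -0.1] T [ 0.04 -0.   -0.03] w 0.401 ff 0.0 q [-0.46  0.97  0.08  1.8  -0.18  0.38 -1.54]
[[261.75656389 306.47675759]]
```

View pics/g1.png

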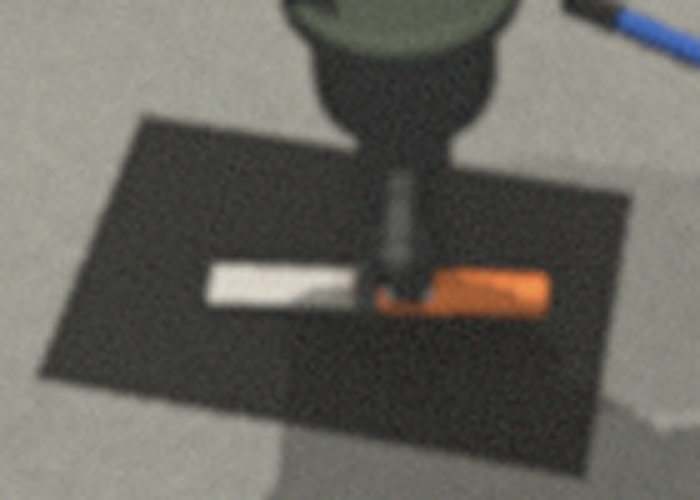

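The picture shows the fingers straddling the orange handle at (405,290) in the crop, near the grip point. Next I close and lift.

```bash
python3 -m handwheel '[[0,0,-0.4,0,0,0,0.6],[0,0,-0.4,0,0,0,0.8],[0,0,-0.4,0,0,0,1],[0,0,-0.4,0,0,0,1],[0,0,-0.4,0,0,0,1],[0,0,-0.4,0,0,0,1],[0,0,-0.4,0,0,0,1],[0,0,-0.4,0,0,0,1]]' 100
python3 -m handwheel '[[0,0,1,0,0,0,1],[0,0,3,0,0,0,1],[0,0,6,0,0,0,1],[0,0,10,0,0,0,1],[0,0,13,0,0,0,1],[0,0,16,0,0,0,1],[0,0,19,0,0,0,1],[0,0,19,0,0,0,1]]'; python3 st.py
```

```text
time: 4.18
tool_pos: [0.5014, 0.1901, 0.0313]
tcp_rot: [0.99, 0.14, 0.0, -0.0]
ft_force: [-0.2, -1.1, 1.0]
grip_width: -0.0
finger_force: 0.0
time: 4.85
tool_pos: [0.5028, 0.1905, 0.2269]
tcp_rot: [0.99, 0.14, 0.003, -0.001]
ft_force: [0.2, 0.7, 0.9]
grip_width: -0.002
finger_force: 0.0
t 4.85 pos [0.5028 0.1905 0.2269] x [0.961 0.277 0.007] z [ 0.007  0.003 -1.   ] F [0.2 0.7 0.9] T [ 0.01 -0.01  0.  ] w -0.002 ff 0.0 q [-0.51  0.66  0.16  1.64 -0.13  0.84 -1.58]
```

```bash
python3 - <<'E'
from h import *
p=optics.camera("side")
print([(np.round(d["box"]).tolist(),round(d["p"],2)) for d in spot_in(p,"spatula_grip")])
cv2.imwrite("pics/g2.png",cv2.resize(p["pixels"][190:350,150:350],None,fx=3.6,fy=3.6,interpolation=2)[...,::-1])
E
```

```text
[([215.0, 382.0, 17.0, 62.0], 0.94), ([350.0, 373.0, 65.0, 42.0], 0.9), ([258.0, 307.0, 64.0, 13.0], 0.83)]
```

View pics/g2.png

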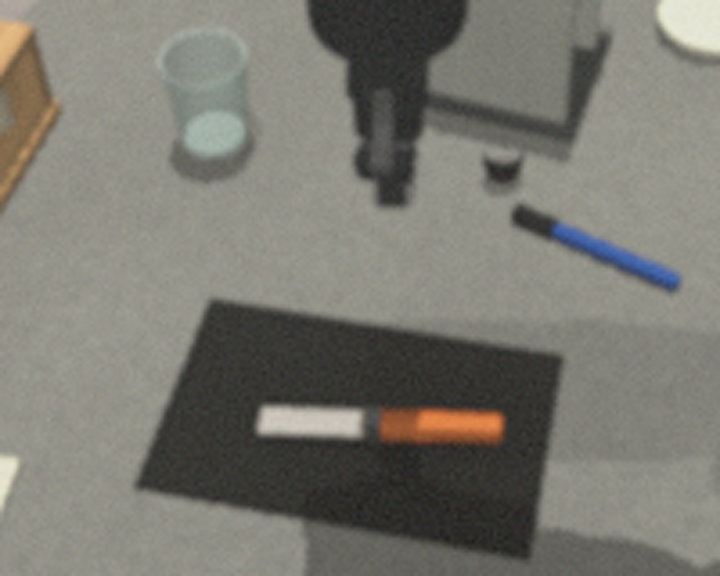

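```bash
python3 - <<'E'
from h import *
s=status.read_state();print(s["tool_pos"])
for c in("side","top"):
    p=optics.camera(c);X=cloud(p)
    t=s["tool_pos"];m=(np.hypot(X[...,0]-t[0],X[...,1]-t[1])<.05)&(X[...,2]>.1)&(X[...,2]<.3)&(p["depth"]>0);P=X[m]
    print(c,len(P));
    for a in np.arange(.18,.26,.006):
        q=P[(P[:,2]>=a)&(P[:,2]<a+.006)]
        if len(q):print(round(a,3),len(q),np.round(q.mean(0),4),np.round(np.ptp(q,0),3))
    tip=project(p,[t+[0,0,-.025],t]);print(tip)
    if c=="side":
        Q=np.array([[.501,.191,.020],[.595,.217,.013]]);print(project(p,Q))
    H=hsv(p)
    b=np.zeros((420,560),bool)
    if c=="side":b[295:325,225:300]=1
    else:b[195:262,196:240]=1
    o=b&(H[...,0]<18)&(H[...,1]>150)&(H[...,2]>90);P=X[o&(p["depth"]>0)];P=P[(P[:,2]<.04)];print(c,"handle",len(P),P.mean(0),np.percentile(P[:,2],[5,25,50,75,95]),axis(P)); 
    v,u=np.nonzero(o);print(" px",u.mean(),v.mean(),"proj mean",project(p,P.mean(0)))
E
```

```text
[0.50149559 0.19024085 0.22265786]
side 192
0.222 8 [0.4986 0.1967 0.2255] [0.02  0.007 0.005]
0.228 26 [0.4969 0.2002 0.2311] [0.02  0.012 0.006]
0.234 21 [0.4959 0.2004 0.2369] [0.02  0.014 0.006]
0.24 23 [0.4959 0.2009 0.2424] [0.02  0.013 0.006]
0.246 6 [0.4956 0.2035 0.2473] [0.011 0.003 0.002]
[[259.47833254 253.66373419]
 [259.12625482 245.20978816]]
[[261.67600858 304.53063579]
 [219.66818785 304.55489245]]
side handle 273 [0.47457392 0.18967249 0.01674386] [0.00506979 0.01315612 0.01893279 0.02044577 0.02210284] ((476.90087890625, 185.82289123535156), (75.70338439941406, 25.24415397644043), 21.746349334716797)
 px 272.8131868131868 307.95238095238096 proj mean [272.80769347 307.95333036]
top 28
[[205.61345576 227.54775023]
 [203.81459182 226.2713152 ]]
top handle 122 [0.47758999 0.18322939 0.01968239] [0.01490812 0.01778651 0.02021923 0.02193461 0.02444126] ((480.3524169921875, 184.42633056640625), (75.15648651123047, 13.770437240600586), 15.928211212158203)
 px 218.91056910569105 243.390243902439 proj mean [218.94731681 243.47807541]
```

The closed fingertips show about level with the TCP (side row ~247), not 25 mm ahead, so the jaws shut above the handle. I'll go lower, watching the force.

```bash
python3 -m handwheel '[[0,0,-4,0,0,0,0.6],[0,0,-8,0,0,0,0.6],[0,0,-12,0,0,0,0.6],[0,0,-15,0,0,0,0.6],[0,0,-18,0,0,0,0.6],[0,0,-19,0,0,0,0.6],[0,0,-19,0,0,0,0.6]]' 40
python3 -m handwheel '[[0,0,-0.3,0,0,0,0.6],[0,0,-0.6,0,0,0,0.6],[0,0,-0.8,0,0,0,0.6],[0,0,-1,0,0,0,0.6],[0,0,-1.2,0,0,0,0.6],[0,0,-1.4,0,0,0,0.6],[0,0,-1.4,0,0,0,0.6]]'; python3 st.py
python3 - <<'E'
from h import *
s=status.read_state();t=s["tool_pos"]
p=optics.camera("side");print(project(p,[t]))
cv2.imwrite("pics/g3.png",cv2.resize(p["pixels"][260:340,205:315],None,fx=6,fy=6,interpolation=2)[...,::-1])
E
```

```text
time: 5.63
tool_pos: [0.5001, 0.1895, 0.0291]
tcp_rot: [0.99, 0.14, -0.002, 0.001]
ft_force: [1.0, -0.1, -0.2]
grip_width: 0.4
finger_force: 0.0
time: 6.22
tool_pos: [0.5013, 0.1901, 0.0171]
tcp_rot: [0.99, 0.14, -0.0, -0.0]
ft_force: [-0.3, -0.3, -0.7]
grip_width: 0.398
finger_force: 0.0
t 6.22 pos [0.5013 0.1901 0.0171] x [ 0.961  0.277 -0.   ] z [-0.  0. -1.] F [-0.3 -0.3 -0.7] T [-0.03 -0.04 -0.04] w 0.398 ff 0.0 q [-0.46  1.    0.07  1.8  -0.18  0.35 -1.54]
[[261.69664123 304.88232659]]
```

View pics/g3.png

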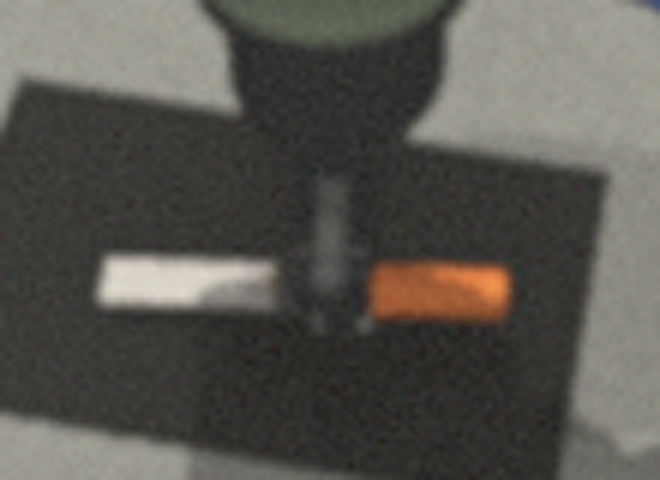

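Now the front finger clearly covers the handle, ending at (340,325). Closing.

```bash
python3 -m handwheel '[[0,0,0,0,0,0,0.8],[0,0,0,0,0,0,0.9],[0,0,0,0,0,0,1],[0,0,0,0,0,0,1],[0,0,0,0,0,0,1],[0,0,0,0,0,0,1],[0,0,0,0,0,0,1]]' 110
python3 st.py
```

```text
time: 6.85
tool_pos: [0.5015, 0.1902, 0.0177]
tcp_rot: [0.99, 0.14, 0.0, -0.0]
ft_force: [-2.6, -0.4, 10.7]
grip_width: 0.106
finger_force: 108.2
t 6.85 pos [0.5015 0.1902 0.0177] x [0.961 0.277 0.   ] z [ 0.  0. -1.] F [-2.6 -0.4 10.7] T [-0.04  0.54 -0.04] w 0.106 ff 108.2 q [-0.46  1.    0.07  1.8  -0.18  0.35 -1.54]
```

```bash
python3 -m handwheel '[[0,0,1,0,0,0,1],[0,0,3,0,0,0,1],[0,0,6,0,0,0,1],[0,0,10,0,0,0,1],[0,0,14,0,0,0,1],[0,0,18,0,0,0,1],[0,0,22,0,0,0,1],[0,0,26,0,0,0,1],[0,0,26,0,0,0,1],[0,0,26,0,0,0,1]]'; python3 st.py
cat > tip.py <<'E'
from h import *
from scipy.spatial.transform import Rotation as R
s=status.read_state();r=R.from_quat(s["tcp_rot"]).as_matrix();t=np.array(s["tool_pos"])
def tipm(c,ylo=None):
    # white blade pixels near expected blade, by depth within a box in tool frame
    p=optics.camera(c);X=cloud(p);H=hsv(p);T=(X-t)@r
    m=(T[...,0]>.02)&(T[...,0]<.12)&(abs(T[...,1])<.02)&(abs(T[...,2]-.005)<.02)&(p["depth"]>0)
    q=T[m]; print(c,m.sum())
    if m.sum()>10:
        print(" min",np.round(np.percentile(q,1,0),4),"max",np.round(np.percentile(q,99,0),4))
        f=q[q[:,0]>.04];k=np.polyfit(f[:,0],f[:,2],1);k2=np.polyfit(f[:,0],f[:,1],1);print(" z = %.4f at x=.095, pitch %.2f deg; y= %.4f yaw %.2f"%(np.polyval(k,.095),np.degrees(np.arctan(k[0])),np.polyval(k2,.095),np.degrees(np.arctan(k2[0]))))
    return p
if __name__=="__main__":
    for c in("top","side"):
        p=tipm(c)
E
python3 tip.py
python3 - <<'E'
from h import *
p=optics.camera("top");X=cloud(p)
for l in("jar","petri","stopper","pen","beaker"):
    d=trace(p,l)
    if d: P=X[d[0]["mask"]&(p["depth"]>0)];print(l,round(d[0]["p"],2),np.round(np.median(P,0),3),np.round(np.percentile(P,3,0),3),np.round(np.percentile(P,97,0),3))
from scipy.spatial.transform import Rotation as R
print((R.from_euler("x",25,degrees=True)*R.from_euler("z",73,degrees=True)).as_rotvec(degrees=True))
E
```

```text
time: 7.68
tool_pos: [0.5017, 0.1902, 0.2795]
tcp_rot: [0.99, 0.14, 0.002, -0.001]
ft_force: [-0.9, 0.4, -1.6]
grip_width: 0.108
finger_force: 108.2
t 7.68 pos [0.5017 0.1902 0.2795] x [0.961 0.277 0.004] z [ 0.003  0.002 -1.   ] F [-0.9  0.4 -1.6] T [-0.01 -0.01  0.01] w 0.108 ff 108.2 q [-0.52  0.6   0.18  1.56 -0.12  0.99 -1.59]
top 0
side 307
 min [ 0.0204 -0.01   -0.0019] max [0.0903 0.0092 0.0115]
 z = 0.0063 at x=.095, pitch -0.01 deg; y= -0.0004 yaw 1.04
jar 0.56 [ 0.604 -0.443  0.068] [ 0.576 -0.476  0.012] [ 0.634 -0.42   0.075]
petri 0.58 [ 0.39  -0.264  0.016] [ 0.351 -0.303  0.009] [ 0.429 -0.224  0.021]
pen 0.73 [0.426 0.004 0.012] [ 0.37  -0.009  0.007] [0.486 0.02  0.016]
beaker 0.75 [ 0.748 -0.017  0.04 ] [ 0.706 -0.044  0.001] [0.766 0.012 0.087]
[ 21.50320515 -15.9115348   71.77229533]
```

```bash
python3 -m handwheel '[[0,-2,1,1,-1,4,1],[0,-5,2,2,-2,8,1],[0.5,-9,2,4,-3,13,1],[0.7,-13,2,5.5,-4,18,1],[1,-17,2,7,-5,23,1],[1.2,-21,2,8.5,-6.2,28,1],[1.4,-25,2,10,-7.3,33,1],[1.7,-29,2,11.5,-8.4,38,1],[2,-33,2,13,-9.5,43,1],[2.3,-37,2,14.5,-10.6,48,1],[2.6,-41,2,16,-11.7,53,1],[2.9,-45,2,17.5,-12.8,58,1],[3.2,-49,2,19,-13.9,63,1],[3.5,-53,2,20,-15,68,1],[3.7,-57,0,21.5,-15.9,71.8,1],[3.7,-59,-3,21.5,-15.9,71.8,1],[3.7,-59,-6,21.5,-15.9,71.8,1],[3.7,-59,-9,21.5,-15.9,71.8,1],[3.7,-59,-11,21.5,-15.9,71.8,1],[3.7,-59,-12,21.5,-15.9,71.8,1]]'; python3 -m handwheel '[[0,0,0,0,0,0,1],[0,0,0,0,0,0,1],[0,0,0,0,0,0,1]]' >/dev/null;  python3 st.py; python3 tip.py
```

```text
time: 9.75
tool_pos: [0.5368, -0.3997, 0.1519]
tcp_rot: [0.696, 0.684, 0.151, -0.157]
ft_force: [0.0, 0.9, -1.2]
grip_width: 0.109
finger_force: 108.3
t 10.0 pos [ 0.5392 -0.3999  0.1597] x [0.015 0.907 0.421] z [ 0.002  0.421 -0.907] F [-0.6  0.2 -0.8] T [-0.55 -0.   -0.07] w 0.109 ff 108.3 q [ 0.82  1.16 -0.36  0.7  -0.02  1.56  0.62]
top 174
 min [ 0.0212 -0.0054 -0.005 ] max [0.0927 0.0123 0.0081]
 z = 0.0036 at x=.095, pitch -0.34 deg; y= 0.0031 yaw -0.98
side 39
 min [ 0.0234 -0.0117 -0.0027] max [0.0974 0.0067 0.0124]
 z = 0.0046 at x=.095, pitch 0.25 deg; y= -0.0026 yaw 1.38
```

```bash
python3 - <<'E'
from tip import *
p=optics.camera("top");X=cloud(p);ok=p["depth"]>0
print("TCP",t)
u=np.array([.0175*.906,.906,.4226]);n=np.array([0,-.4226,.906]);L=np.array([.540,-.236,.120])
D=X-L;S=D@u;N=D@n
m=ok&(abs(X[...,0]-.54)<.05)
for a in np.arange(-.01,.10,.004):
    q=N[m&(S>=a)&(S<a+.004)&(abs(N)<.03)]
    if len(q):print(round(a,3),len(q),np.round(np.percentile(q,[10,50,90])*1000,1))
T=(X-t)@r; b=ok&(T[...,0]>.045)&(T[...,0]<.09)&(abs(T[...,1])<.015)&(abs(T[...,2]-.005)<.015)
print("blade S,N",np.round(S[b].max(),4),np.round(np.median(N[b])*1000,1), "tcp S,N",(t-L)@u,(t-L)@n)
E
```

```text
TCP [ 0.53897369 -0.40002979  0.15928776]
-0.006 1 [-3.4 -3.4 -3.4]
-0.002 29 [-2.2 -0.3  1.7]
0.002 46 [-2.1  0.6  2.9]
0.006 45 [-2.2  0.1  2.8]
0.01 45 [-1.6  0.8  3.4]
0.014 5 [1.3 1.9 2.6]
0.018 6 [ 9.3 10.3 10.6]
0.022 37 [ 8.9 11.4 13.8]
0.026 42 [ 9.8 12.4 14.7]
0.03 57 [ 9.7 12.5 14.6]
0.034 49 [ 9.9 11.9 13.5]
0.038 45 [ 9.8 11.9 14.2]
0.042 47 [ 9.4 12.2 14.7]
0.046 49 [10.2 12.4 14.1]
0.05 44 [ 9.7 12.3 14.1]
0.054 54 [ 9.9 12.1 14.4]
0.058 54 [ 9.6 12.6 14.6]
0.062 46 [ 9.7 12.4 14.5]
0.066 55 [ 9.5 12.1 13.9]
0.07 50 [ 9.8 11.7 14.6]
0.074 44 [ 9.7 11.8 13.6]
0.078 52 [10.  12.4 14.3]
0.082 54 [10.  12.1 14.4]
0.086 48 [ 9.6 12.3 13.9]
0.09 51 [ 9.6 12.1 14.2]
0.094 57 [ 9.7 12.1 14.9]
0.098 53 [ 9.9 12.1 14.2]
blade S,N -0.0422 100.7 tcp S,N -0.13202425858691266 0.10491369687947606
```

```bash
python3 -m handwheel '[[0,1,-2,0,0,0,1],[0,2,-4,0,0,0,1],[0,3,-6.5,0,0,0,1],[0,3.6,-7.8,0,0,0,1],[0,4.06,-8.7,0,0,0,1],[0,5,-8.3,0,0,0,1],[0,6.2,-7.7,0,0,0,1],[0,6.2,-7.7,0,0,0,1],[0,6.2,-7.7,0,0,0,1],[0,6.2,-7.7,0,0,0,1]]' >/dev/null;  python3 st.py
cat > sn.py <<'E'
from tip import *
u=np.array([.0158,.906,.4226]);n=np.array([0,-.4226,.906]);L=np.array([.540,-.236,.120])
p=optics.camera("top");X=cloud(p);ok=p["depth"]>0;D=X-L;S=D@u;N=D@n
T=(X-t)@r; b=ok&(T[...,0]>.045)&(T[...,0]<.10)&(abs(T[...,1])<.009)&(abs(T[...,2]-.004)<.012)&(S<.012)
f=ok&(X[...,0]>.47)&(X[...,0]<.61)&(abs(X[...,0]-.54)>.02)&(S>0)&(S<.014)&(abs(N)<.02)
print("tcp S,N",np.round([(t-L)@u*1000,(t-L)@n*1000],1),"blade n",b.sum(),"Smax",np.round(S[b].max()*1000,1),"N top med",np.round(np.median(N[b])*1000,1),"ledge N",np.round(np.median(N[f])*1000,1), "slope",np.degrees(np.polyfit(S[b],N[b],1)[0]))
E
python3 sn.py
```

```text
t 10.98 pos [ 0.5384 -0.3386  0.0805] x [0.016 0.907 0.421] z [ 0.     0.422 -0.907] F [-0.6 -1.  -1.3] T [-0.52  0.03 -0.01] w 0.106 ff 108.3 q [ 0.8   1.16 -0.37  1.03 -0.02  1.23  0.6 ]
tcp S,N [-109.7    7.6] blade n 81 Smax -14.4 N top med 4.0 ledge N 0.6 slope -0.12201594414561917
```

```bash
python3 -m handwheel '[[0,0.4,0.3,0,0,0,1],[0,0.9,0.5,0,0,0,1],[0,1.5,0.8,0,0,0,1],[0,2,1,0,0,0,1],[0,2.5,1.25,0,0,0,1],[0,2.5,1.25,0,0,0,1],[0,2.5,1.25,0,0,0,1]]' >/dev/null;  python3 st.py;python3 sn.py
```

```text
t 11.62 pos [ 0.5385 -0.3127  0.093 ] x [0.015 0.906 0.422] z [-0.     0.422 -0.906] F [-0.6 -0.5 -1.4] T [-0.57 -0.01  0.01] w 0.111 ff 108.3 q [ 0.78  1.12 -0.37  1.11 -0.03  1.19  0.57]
tcp S,N [-81.   8.] blade n 89 Smax 11.7 N top med 3.8 ledge N 0.6 slope -0.9626408675849996
```

```bash
python3 -m handwheel '[[0,0.2,0.18,0,0,0,1],[0,0.5,0.3,0,0,0,1],[0,0.8,0.44,0,0,0,1],[0,1.1,0.58,0,0,0,1],[0,1.1,0.58,0,0,0,1]]' >/dev/null;  python3 st.py
python3 -m handwheel '[[0,0.3,0.14,0,0,0,1],[0,0.6,0.28,0,0,0,1],[0,0.9,0.42,0,0,0,1],[0,1.1,0.51,0,0,0,1],[0,1.1,0.51,0,0,0,1]]' >/dev/null;  python3 st.py;python3 sn.py
python3 - <<'E'
from h import *
p=optics.camera("top");cv2.imwrite("pics/ins.png",cv2.resize(p["pixels"][165:265,300:440],None,fx=5,fy=5,interpolation=2)[...,::-1])
E
```

```text
t 12.08 pos [ 0.5386 -0.3012  0.099 ] x [0.015 0.906 0.423] z [-0.     0.423 -0.906] F [ 0.2  0.4 -1.6] T [-0.55 -0.03  0.03] w 0.106 ff 108.3 q [ 0.77  1.1  -0.38  1.14 -0.04  1.17  0.56]
t 12.5 pos [ 0.5386 -0.2904  0.104 ] x [0.015 0.906 0.422] z [-0.     0.423 -0.906] F [ 0.9 -0.3 -1.5] T [-0.54 -0.01  0.05] w 0.109 ff 108.3 q [ 0.76  1.08 -0.38  1.17 -0.04  1.15  0.54]
tcp S,N [-56.1   8.5] blade n 45 Smax 11.7 N top med 4.3 ledge N 0.7 slope -7.250657680315452
```

View pics/ins.png

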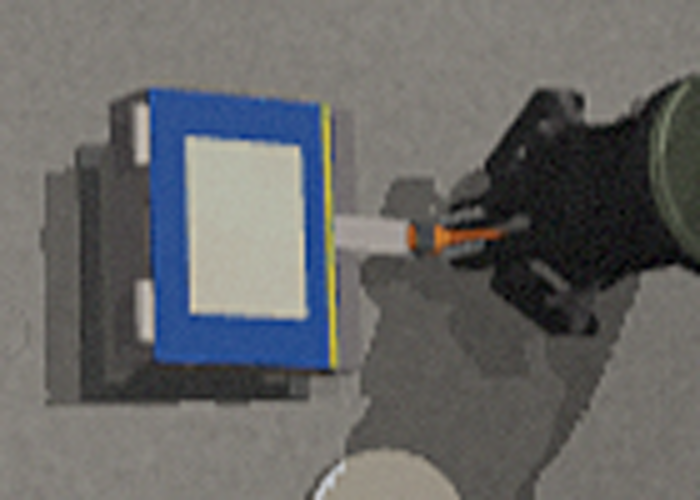

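The blade is under the yellow lip at (335,232) in the crop, with no contact force. Now I lever along an arc about the hinge.

```bash
python3 -m handwheel '[[0,-0.15,0.4,0,0,0,1],[0,-0.3,0.8,0,0,0,1],[0,-0.45,1.2,0,0,0,1],[0,-0.58,1.6,0,0,0,1],[0,-0.68,2,0,0,0,1],[0,-0.74,2.34,0,0,0,1],[0,-0.74,2.34,0,0,0,1]]' ;  python3 st.py
cat > ang.py <<'E'
from h import *
p=optics.camera("top");X=cloud(p);H=hsv(p);ok=p["depth"]>0
b=ok&(H[...,0]>100)&(H[...,0]<130)&(H[...,1]>120)&(X[...,0]>.45)&(X[...,0]<.63)&(X[...,1]>-.26)&(X[...,1]<-.05)&(X[...,2]>.1)
P=X[b];Q=P[:,1:]-P[:,1:].mean(0);w=np.linalg.svd(Q,full_matrices=False)[2][0]
print(len(P),"cover plane dir deg",np.degrees(np.arctan2(w[1],w[0]))%180,"y,z range",np.round(np.percentile(P[:,1],[1,99]),3),np.round(np.percentile(P[:,2],[1,99]),3))
E
python3 ang.py
```

```text
time: 13.18
tool_pos: [0.5386, -0.2986, 0.1278]
tcp_rot: [0.696, 0.685, 0.152, -0.154]
ft_force: [0.0, -1.2, -3.5]
grip_width: 0.107
finger_force: 108.1
t 13.18 pos [ 0.5386 -0.2986  0.1278] x [0.016 0.907 0.422] z [ 0.     0.422 -0.907] F [ 0.  -1.2 -3.5] T [-0.96  0.11  0.07] w 0.107 ff 108.1 q [ 0.77  1.06 -0.38  1.14 -0.04  1.21  0.54]
1125 cover plane dir deg 13.452621782521561 y,z range [-0.222 -0.121] [0.151 0.189]
```

```bash
python3 -m handwheel '[[0,-0.05,0.6,0,0,0,1],[0,-0.08,1.2,0,0,0,1],[0,-0.1,1.8,0,0,0,1],[0,-0.1,2.45,0,0,0,1],[0,0.02,3.1,0,0,0,1],[0,0.15,3.7,0,0,0,1],[0,0.3,4.3,0,0,0,1],[0,0.43,4.84,0,0,0,1],[0,0.7,5.4,0,0,0,1],[0,1,6,0,0,0,1],[0,1.3,6.5,0,0,0,1],[0,1.56,7.02,0,0,0,1],[0,1.56,7.02,0,0,0,1]]' ;  python3 st.py; python3 ang.py; python3 tip.py
```

```text
time: 14.32
tool_pos: [0.5387, -0.282, 0.1985]
tcp_rot: [0.695, 0.685, 0.152, -0.154]
ft_force: [0.5, -0.1, -0.4]
grip_width: 0.107
finger_force: 108.3
t 14.32 pos [ 0.5387 -0.282   0.1985] x [0.015 0.906 0.422] z [ 0.     0.422 -0.906] F [ 0.5 -0.1 -0.4] T [-0.6  -0.03  0.02] w 0.107 ff 108.3 q [ 0.75  0.96 -0.39  1.12 -0.07  1.31  0.5 ]
1155 cover plane dir deg 145.65707118621015 y,z range [-0.209 -0.118] [0.176 0.248]
top 435
 min [ 0.0214 -0.0195 -0.0139] max [0.1128 0.0189 0.0243]
 z = 0.0057 at x=.095, pitch 10.81 deg; y= 0.0003 yaw -3.67
side 231
 min [ 0.0885 -0.019  -0.0119] max [0.1141 0.0195 0.0247]
 z = -0.0023 at x=.095, pitch 56.44 deg; y= 0.0004 yaw -1.82
```

```bash
python3 -m handwheel '[[0,0.4,0.5,0,0,0,1],[0,0.8,0.95,0,0,0,1],[0,1.2,1.4,0,0,0,1],[0,1.66,1.81,0,0,0,1],[0,2.15,2.2,0,0,0,1],[0,2.7,2.55,0,0,0,1],[0,3.2,2.85,0,0,0,1],[0,3.73,3.13,0,0,0,1],[0,4.25,3.35,0,0,0,1],[0,4.75,3.55,0,0,0,1],[0,5.27,3.69,0,0,0,1],[0,5.6,3.75,0,0,0,1],[0,5.6,3.75,0,0,0,1]]' ;  python3 st.py; python3 ang.py
```

```text
time: 15.55
tool_pos: [0.5385, -0.2258, 0.235]
tcp_rot: [0.695, 0.685, 0.152, -0.154]
ft_force: [0.3, 0.3, -1.3]
grip_width: 0.108
finger_force: 108.4
t 15.55 pos [ 0.5385 -0.2258  0.235 ] x [0.015 0.906 0.423] z [-0.001  0.423 -0.906] F [ 0.3  0.3 -1.3] T [-0.54  0.03 -0.03] w 0.108 ff 108.4 q [ 0.7   0.87 -0.4   1.23 -0.1   1.27  0.43]
430 cover plane dir deg 106.12550745712896 y,z range [-0.144 -0.115] [0.186 0.293]
```

```bash
python3 -m handwheel '[[0,-0.5,-0.2,0,0,0,1],[0,-2,-0.8,0,0,0,1],[0,-4.5,-1.5,0,0,0,1],[0,-7.5,-1.5,0,0,0,1],[0,-9.4,0,0,0,0,1],[0,-9.4,3,0,0,0,1],[0,-9.4,6,0,0,0,1],[0,-9.4,9,0,0,0,1],[0,-9.4,12,0,0,0,1],[0,-9.4,13.5,0,0,0,1],[0,-9.4,13.5,0,0,0,1],[0,-9.4,13.5,0,0,0,1]]' ;  python3 st.py; python3 ang.py
```

```text
time: 16.6
tool_pos: [0.5384, -0.3211, 0.3693]
tcp_rot: [0.696, 0.685, 0.152, -0.154]
ft_force: [-1.0, 0.5, -1.2]
grip_width: 0.106
finger_force: 108.4
t 16.6 pos [ 0.5384 -0.3211  0.3693] x [0.016 0.906 0.422] z [-0.     0.422 -0.906] F [-1.   0.5 -1.2] T [-0.55 -0.01 -0.05] w 0.106 ff 108.4 q [ 0.74  0.92 -0.38  0.6  -0.09  1.86  0.44]
422 cover plane dir deg 103.75407199894099 y,z range [-0.144 -0.116] [0.186 0.292]
```

```bash
python3 -m handwheel '[[-0.5,1,0.5,-1.5,1,-5,1],[-1,3.5,0.5,-3,2.2,-10,1],[-2,7,0.5,-4.5,3.3,-15,1],[-3,10.5,0.5,-6,4.4,-20,1],[-4,14,0.5,-7.5,5.5,-25,1],[-5,18,0.5,-9,6.6,-30,1],[-5,22,0.5,-10.5,7.8,-35,1],[-5,26,0.5,-12,8.9,-40,1],[-5,30,0.5,-13.5,10,-45,1],[-5,34,0,-15,11,-50,1],[-5,38,-1,-16.5,12.2,-55,1],[-5,42,-2,-18,13.3,-60,1],[-4.5,46,-4,-19.5,14.4,-65,1],[-4,49,-7,-21,15.5,-70,1],[-3.7,51.1,-10,-21.5,15.9,-71.8,1],[-3.7,51.1,-13,-21.5,15.9,-71.8,1],[-3.7,51.1,-16,-21.5,15.9,-71.8,1],[-3.7,51.1,-19,-21.5,15.9,-71.8,1],[-3.7,51.1,-19,-21.5,15.9,-71.8,1],[-3.7,51.1,-19,-21.5,15.9,-71.8,1]]' ;  python3 st.py; python3 tip.py; python3 ang.py
```

```text
time: 18.32
tool_pos: [0.5008, 0.1896, 0.1792]
tcp_rot: [0.99, 0.14, -0.001, 0.0]
ft_force: [0.3, -0.8, -0.4]
grip_width: 0.105
finger_force: 108.4
t 18.32 pos [0.5008 0.1896 0.1792] x [ 0.961  0.277 -0.003] z [-0.003 -0.001 -1.   ] F [ 0.3 -0.8 -0.4] T [ 0.02 -0.06 -0.02] w 0.105 ff 108.4 q [-0.43  0.72  0.01  1.7  -0.01  0.72 -1.71]
top 0
side 275
 min [ 0.0203 -0.0099 -0.0051] max [0.0917 0.0092 0.0086]
 z = 0.0024 at x=.095, pitch -0.46 deg; y= -0.0008 yaw 0.01
427 cover plane dir deg 103.72946123508892 y,z range [-0.144 -0.115] [0.185 0.292]
```

```bash
python3 -m handwheel '[[0,0,-3,0,0,0,1],[0,0,-6,0,0,0,1],[0,0,-9,0,0,0,1],[0,0,-12,0,0,0,1],[0,0,-14,0,0,0,1],[0,0,-15,0,0,0,1],[0,0,-15.5,0,0,0,1],[0,0,-15.8,0,0,0,1],[0,0,-16,0,0,0,1],[0,0,-16,0,0,0,1]]';python3 st.py
```

```text
time: 19.3
tool_pos: [0.5019, 0.1905, 0.0206]
tcp_rot: [0.99, 0.14, 0.001, -0.0]
ft_force: [-0.4, -0.5, 0.2]
grip_width: 0.106
finger_force: 108.4
t 19.3 pos [0.5019 0.1905 0.0206] x [0.961 0.277 0.001] z [ 0.001  0.001 -1.   ] F [-0.4 -0.5  0.2] T [ 0.02 -0.01  0.06] w 0.106 ff 108.4 q [-0.42  0.99  0.    1.8  -0.    0.35 -1.71]
```

```bash
python3 -m handwheel '[[0,0,-0.15,0,0,0,1],[0,0,-0.25,0,0,0,1],[0,0,-0.25,0,0,0,1],[0,0,-0.25,0,0,0,0.85],[0,0,-0.25,0,0,0,0.8],[0,0,-0.25,0,0,0,0.7],[0,0,-0.25,0,0,0,0.6],[0,0,-0.25,0,0,0,0.5],[0,0,-0.25,0,0,0,0.5]]' 20;python3 st.py
python3 -m handwheel '[[0,0,1,0,0,0,0.5],[0,0,3,0,0,0,0.5],[0,0,6,0,0,0,0.5],[0,0,10,0,0,0,0.5],[0,0,14,0,0,0,0.5],[-3,0,18,0,0,0,0.5],[-7,0,20,0,0,0,0.5],[-7,0,20,0,0,0,0.5],[-7,0,20,0,0,0,0.5],[-7,0,20,0,0,0,0.5]]'; python3 ang.py; python3 - <<'E'
from h import *
p=optics.camera("side");cv2.imwrite("pics/end.png",p["pixels"][...,::-1])
X=cloud(p);H=hsv(p);b=np.zeros((420,560),bool);b[295:325,225:300]=1
P=X[b&(H[...,0]<18)&(H[...,1]>150)&(H[...,2]>90)];print(P.mean(0),np.percentile(P[:,2],[50,95]))
b[:]=0;b[295:320,215:245]=1;P=X[b&(H[...,1]<60)&(H[...,2]>110)];print(np.median(P,0))
E
```

```text
time: 20.05
tool_pos: [0.5014, 0.1903, 0.0172]
tcp_rot: [0.99, 0.14, -0.0, -0.0]
ft_force: [0.4, 0.4, -0.0]
grip_width: 0.499
finger_force: 0.0
t 20.05 pos [0.5014 0.1903 0.0172] x [ 0.961  0.277 -0.   ] z [-0.  0. -1.] F [ 0.4  0.4 -0. ] T [-0.02 -0.02  0.03] w 0.499 ff 0.0 q [-0.42  0.99  0.    1.8  -0.    0.35 -1.71]
time: 20.88
tool_pos: [0.4315, 0.1904, 0.218]
tcp_rot: [0.99, 0.14, 0.001, -0.0]
ft_force: [1.0, -0.4, -0.3]
grip_width: 0.503
finger_force: 0.0
419 cover plane dir deg 103.74908492738881 y,z range [-0.144 -0.116] [0.186 0.292]
[0.47548642 0.19062253 0.02250899] [0.01909275 0.02211986]
[0.56622181 0.20980403 0.01302819]
```

View pics/end.png

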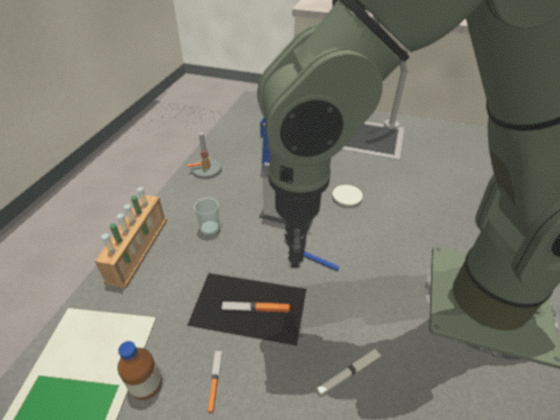

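The spatula lies flat on the mat at (256,308), the gripper is clear, and the bystanders in view are in place. The cover measures about 1.76 rad open.

```bash
python3 -c "
from workcell import robot
print(robot.finish_job())"
```

```text
the job is handed in; nothing more can be done
None
```

I levered the cover open to about 100° with the spatula, laid the spatula back flat on the mat with the gripper clear, and handed the job in at about 21 s; no verdict came back. The first grasp closed just above the handle and had to be repeated lower.

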